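Make up a dispensary order from the tight carton rack

TASK

Make up the order on the pharmacy counter: stand every pink carton from the blue rack upright in a tall slot of the grey tray, fully down and one to a slot, and every small amber jar with a yellow cap upright in a square pocket; when all are in, press the green ready button. The cartons are packed too tightly to grip in the rack, so tip each pink one forward by its top rear edge until it leans on the rail, then grip its leaning upper end; do not draw it straight up. Set the cartons down without dropping or toppling them, and leave the white cartons and the white-capped jar where they are.

Things in the scene. Friction and masses are not known exactly. Their poses are not given: they have to be found in the camera images.
- rack: fixed blue steel rack, origin: centre of its underside; z up, x away from the robot, open front faces -x. Floor 8 mm up. Five compartments along y, 46 mm apart, centred at x=0; cartons fill them with 1.5 mm free per side (fronts at x=-30, backs at x=30, tops 168 mm up), between thin dividers 110 mm high. Front lip 5 mm above the floor; side cheeks 125 mm high, outside at y=+-119 mm.
- rack_back (a point): middle of the top edge of the rack's back wall (at x=36 mm, 50 mm up in the rack's frame). The wall is low, so above it the space behind the cartons' upper halves is free for a fingertip.
- rack_rail (a point): middle of the rack's front rest rail, a 12 mm steel bar along y (at x=-83, z=98.9 mm in the rack's frame). It catches a carton tipped forward about its front bottom edge: past about 21 degrees the carton goes over by itself, then leans stably on the rail at about 27 degrees, its upper end well clear of its neighbours.
- tray: fixed grey order tray, 176 by 192 mm. Origin: centre of its underside (outline x from -102.5 to 73, y +-96 mm), z up. Row of three tall slots at its far (+x) side, row of two low square pockets at its near side.
- pink1: Pink cardboard medicine carton 60 (x) by 40 (y) by 160 (z) mm, about 0.2 kg. Origin: centre of its underside; z up its height, x along its 60 mm depth (front face at x=-30), y across its 40 mm thickness. Starts standing in one compartment of the rack, axes parallel to the rack's. May be absent.
- pink2: Pink cardboard medicine carton 60 (x) by 40 (y) by 160 (z) mm, about 0.2 kg. Origin: centre of its underside; z up its height, x along its 60 mm depth (front face at x=-30), y across its 40 mm thickness. Starts standing in one compartment of the rack, axes parallel to the rack's. May be absent.
- pink3: Pink cardboard medicine carton 60 (x) by 40 (y) by 160 (z) mm, about 0.2 kg. Origin: centre of its underside; z up its height, x along its 60 mm depth (front face at x=-30), y across its 40 mm thickness. Starts standing in one compartment of the rack, axes parallel to the rack's. May be absent.
- white1: White and blue cardboard medicine carton 60 (x) by 40 (y) by 160 (z) mm, about 0.2 kg. Origin: centre of its underside; z up its height, x along its 60 mm depth (front face at x=-30), y across its 40 mm thickness. Starts standing in one compartment of the rack, axes parallel to the rack's. Not part of the order.
- white2: White and blue cardboard medicine carton 60 (x) by 40 (y) by 160 (z) mm, about 0.2 kg. Origin: centre of its underside; z up its height, x along its 60 mm depth (front face at x=-30), y across its 40 mm thickness. Starts standing in one compartment of the rack, axes parallel to the rack's. Not part of the order.
- slot0 (a point): centre of the floor of tall slot 0 of the tray (6 mm above the counter). The slot is open above, 68 mm along the tray's x by 48 mm along its y, walls 45 mm above its floor; slots are 68 mm apart along the tray's y (slot0 at -y). Axes as the tray.
- slot1 (a point): centre of the floor of tall slot 1 of the tray (6 mm above the counter). The slot is open above, 68 mm along the tray's x by 48 mm along its y, walls 45 mm above its floor; slots are 68 mm apart along the tray's y (slot0 at -y). Axes as the tray.
- slot2 (a point): centre of the floor of tall slot 2 of the tray (6 mm above the counter). The slot is open above, 68 mm along the tray's x by 48 mm along its y, walls 45 mm above its floor; slots are 68 mm apart along the tray's y (slot0 at -y). Axes as the tray.
- pocket0 (a point): centre of the floor of square pocket 0 of the tray (6 mm above the counter), 60 by 60 mm inside, walls 20 mm above its floor; the two pockets are 90 mm apart along the tray's y (pocket0 at -y), 73 mm in front of the fronts of cartons in the slots.
- pocket1 (a point): centre of the floor of square pocket 1 of the tray (6 mm above the counter), 60 by 60 mm inside, walls 20 mm above its floor; the two pockets are 90 mm apart along the tray's y (pocket0 at -y), 73 mm in front of the fronts of cartons in the slots.
- jar1: amber jar with a yellow cap, upright cylinder 52 mm across, 62 mm high, about 0.15 kg. Origin: centre of its underside, z up. Stands on the counter to the left of the rack at the start. May be absent.
- jar2: amber jar with a yellow cap, upright cylinder 52 mm across, 62 mm high, about 0.15 kg. Origin: centre of its underside, z up. Stands on the counter to the left of the rack at the start. May be absent.
- jar_white: amber jar with a white cap, same size as the yellow-capped ones (52 mm across, 62 mm high), origin at centre of its underside; not part of the order.
- ready (a joint): travel of the green ready button, 0 up to 0.006 m fully down; it counts as pressed beyond 0.004 m. Springs back; about 5 N presses it fully.
- ready_top (a point): centre of the top face of the green ready button (40 mm across), pressed straight down; it stands on the counter in front of the rack.

How it is judged:
By the outcome, as a careful person would: the job done as asked, in the order asked, and still so for the second after the job is handed in, with the robot touching nothing.
Of pink1, pink2, pink3 only 2 to 3 are there at a start; the rules pass over those that are not, and their reading is None.
Of jar1, jar2 only 1 to 2 are there at a start; the rules pass over those that are not, and their reading is None.
At some moment in a run one of jar1, jar2 may be knocked a few centimetres aside while the robot is not near it.
It also fails if it takes over 210 s, if anything falls off the work surface, if the arm or the gripper's body presses on something with over 40 N, if the wrist force passes 120 N, or if a joint passes its speed limit or range.

ROBOT

A 6-joint arm with a two-finger parallel gripper is mounted at the origin on the work surface. World frame = base frame: x ahead of the robot, y to its left, z up, the work surface at z = 0. Lengths are in m, angles in rad, forces in N, time in s.
With the tool pointing down it reaches from about 0.375 to 0.75 m from the base axis. Payload 9 kg.
Tool frame: the origin (TCP) lies where the fingers leave the gripper's body, on its centre line; the fingertips stand 73 mm ahead of it and the grasp point (between the pads) lies r.grasp_offset ahead of it (r.grasp_offset is the distance from the TCP to the grasp point, in m); z points along the fingers, y is the line along which they close (so a half turn about z gives the same grasp; the last joint's range is limited). The gripper opens to 85 mm and grips with 20 to 120 N. Pads are 22 mm wide; open, the fingers measure 114 mm over their backs; the gripper's body (76 mm by 85 mm) begins 54 mm behind the grasp point. The pads swing forward as they close: fully open they stand 13 mm farther back than shut.
Start: joints at [1.084, 0.104, 0.097, 1.564, 0, 1.353], TCP at [0.159, 0.578, 0.304] pointing down, gripper open.
Joint ranges: [-2.99, 2.99], [-0.84, 1.86], [-1.1, 1.16], [-1.84, 2.11], [-1.51, 1.56], [-3.14, 3.14]. Speed limits (rad/s): [2.22, 2.22, 2.57, 3.14, 3.14, 3.14].

INTERFACE

Orientations are given as a unit quaternion [x, y, z, w].
In Python, from rig import r gives the robot as it stands.
- The arm moves only by the shell command python3 steer.py, which reads ROWS from standard input. ROWS is a JSON list that holds a single list of rows (three levels of brackets), with 1 to 10 rows, each of 5 numbers: the opening from 0.0 (shut) to 1.0 (fully open), then dx, dy, dz in units of 20 mm, then a turn about the tool's z in units of 0.05 rad; each row is the pose to reach, as a shift and turn from the pose commanded when the command began, along the tool's axes at that moment; what a row does not reach only later rows make up. A row lasts 1/10 s, in which the tool goes at most 0.05 m and 0.15 rad, less where a joint would pass 70% of its speed; a pose out of reach is approached as far as the arm can. The fingers move at their own pace and stop on an object; the grip force is fixed at half the most. Time passes only in rows, so rows that do not move let the fingers close. It prints the time, the measured TCP pose, the force, the opening and the grip force at its end. Input that does not fit is refused with a message, and nothing moves.
- r.observe(): the state, without advancing time (a new reading comes with each control period).
- r.grab_frame(name): name is "scene" or "top" or "wrist"; returns a dict with "pixels" (384x512x3 uint8, red, green, blue), "fx", "fy", "cx", "cy" (pixels), "R" (3x3) and "t" (3): a world point X has camera coordinates R X + t. Camera axes: x right, y down, z forward; pixel columns grow to the right and rows downward; lengths in m; the calibration is good to about 2 mm. A picture is of the moment at which its call begins. There is no depth.
- r.close_job(): hands the job in; it is judged then, once.
The state is a dict: "time_s": time; "joints": joint angles; "qvel": joint speeds; "joint_efforts": joint torques, N m; "tool_pos": TCP position; "tool_rot": TCP orientation; "force": force on the tool from outside, world axes, zero at the start; "torque": the same for the moment, N m; "finger_gap": opening from 0.0 (shut) to 1.0 (fully open); "grip_force": force on a finger pad.
Only numpy, scipy, OpenCV 4.12 (cv2) and the standard library are available. Lean on these libraries where they do the work, as an engineer would, in place of code of your own. Each camera call takes 0.05 s, during which the arm holds its last target. There are 200 camera calls.

## Working session

There is one attempt and no reset: what is moved stays moved. The work goes in short steps, Python scripts to look and compute and a shell command to move; the robot and the scene stay as the last step left them, time stands still between calls to the robot, and variables do not carry over. Pictures are saved under pics/ and viewed, at most 14 in all, crops included, and the job is handed in when it is done.

```bash
ls; mkdir -p pics
python3 - <<'E'
from rig import r
import cv2,json
print(r.grasp_offset, r.observe())
for n in ("scene","top"):
    f=r.grab_frame(n); cv2.imwrite(f"pics/{n}0.png",cv2.resize(f["pixels"][:,:,::-1],(800,600),interpolation=cv2.INTER_CUBIC))
    print(n,f["fx"],f["fy"],f["cx"],f["cy"],f["R"],f["t"])
E
```

```text
pics
rig.py
steer.py
0.0539 {'time_s': 0.0, 'joints': array([1.08431337e+00, 1.04717188e-01, 9.64938179e-02, 1.56389798e+00,
       2.54098487e-05, 1.35308540e+00]), 'qvel': array([-0.00029825, -0.000166  , -0.00025777,  0.0009035 , -0.00160227,
        0.00133003]), 'joint_efforts': array([ 1.62258399e-03, -5.56929696e+01,  5.03651619e+01,  1.66026154e-02,
       -3.21925463e-04,  1.03550713e-05]), 'tool_pos': array([0.15921076, 0.57825447, 0.3031253 ]), 'tool_rot': array([ 1.33981865e-01,  9.90983562e-01, -6.17487631e-04, -2.40404362e-04]), 'force': array([-0.96192598,  0.61219153, -0.00171876]), 'torque': array([ 0.01312176, -0.00635328, -0.03471896]), 'grip_force': 0.0, 'finger_gap': 1.002993674659846}
scene 432.67154274605997 432.67154274605997 261.84813979776686 192.1156967833312 [[-0.71529336  0.69872034  0.0120541 ]
 [ 0.52944687  0.55310194 -0.6432451 ]
 [-0.45611558 -0.45372694 -0.76556544]] [ 0.39704522 -0.19057685  1.51395951]
top 385.13332314323605 385.13332314323605 252.14818071921582 184.061556324812 [[ 0.00783454 -0.99963943 -0.0256832 ]
 [-0.99253895 -0.00464854 -0.12183935]
 [ 0.12167603  0.02644613 -0.99221749]] [-0.01820913  0.52893521  0.91851977]
```

View pics/scene0.png

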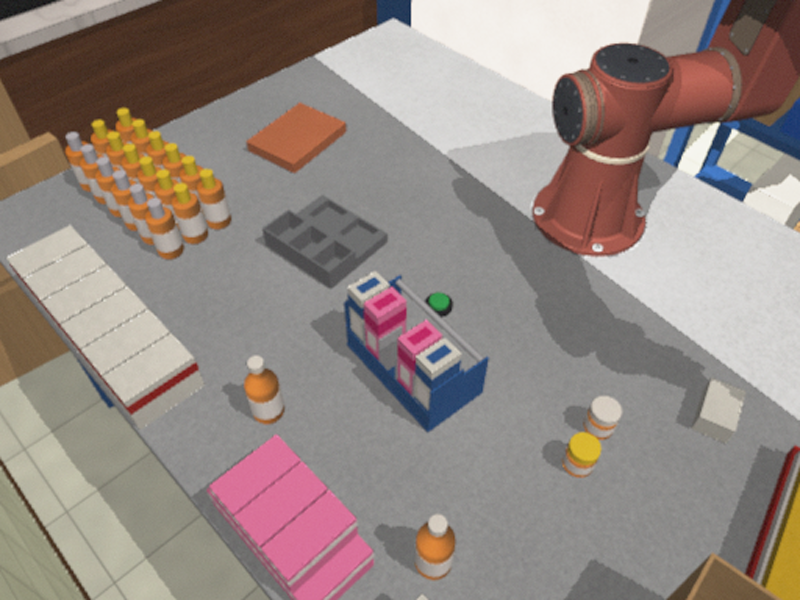

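View pics/top0.png

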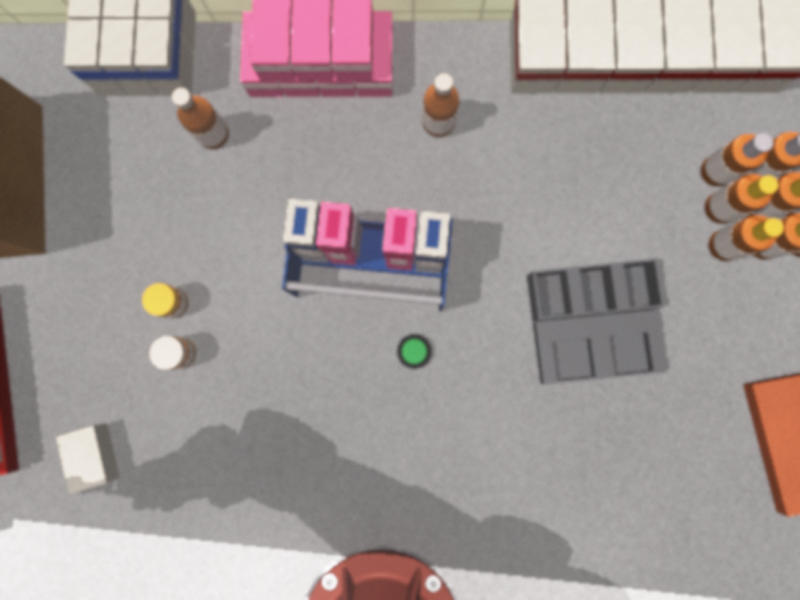

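The rack holds, from +y to -y: white, pink, empty, pink, white. There is one yellow-capped jar at about (160,300) in the top view and a white-capped one at (168,352). The button is at (414,350) and the tray is on the right. Enlarged crops next.

Run:
```python
from rig import r
import cv2
f=r.grab_frame("top")["pixels"][:,:,::-1]; g=r.grab_frame("scene")["pixels"][:,:,::-1]
def crop(im,x,y,w,h,s,n):
    c=cv2.resize(im[y:y+h,x:x+w],None,fx=s,fy=s,interpolation=cv2.INTER_CUBIC)
    for i in range(0,w,10): cv2.line(c,(i*s,0),(i*s,6 if i%50 else 16),(0,255,255),1); cv2.putText(c,str(x+i),(i*s,25),0,.35,(0,255,255),1)
    for i in range(0,h,10): cv2.line(c,(0,i*s),(6,i*s),(0,255,255),1); cv2.putText(c,str(y+i),(8,i*s+4),0,.35,(0,255,255),1)
    cv2.imwrite("pics/"+n,c)
crop(f,170,120,130,90,6,"c_rack.png"); crop(f,330,160,110,90,6,"c_tray.png")
```

```text
(no output)
```

View pics/c_rack.png

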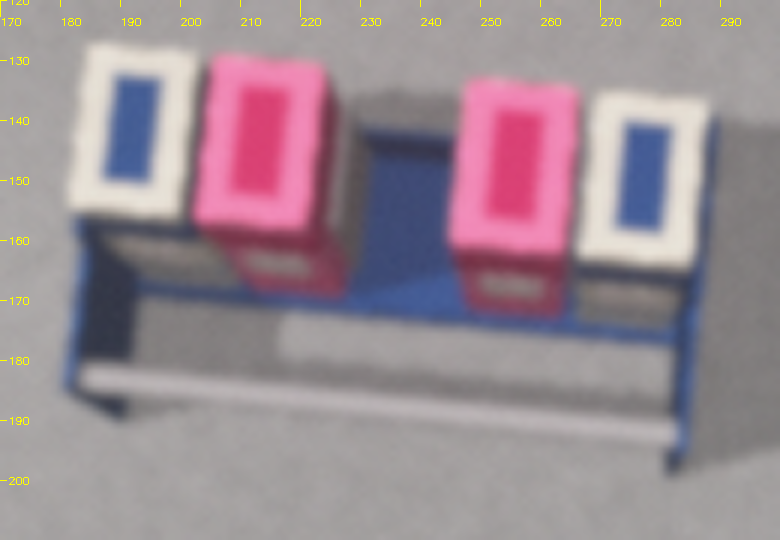

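View pics/c_tray.png

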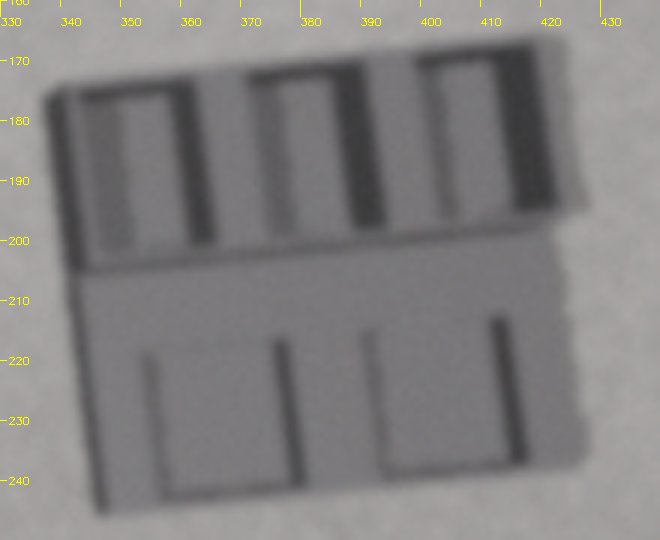

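```bash
cat > h.py <<'E'
import numpy as np
from scipy.optimize import least_squares
from scipy.spatial.transform import Rotation as Ro
CAM={}
def cam(f,n): CAM[n]=(f["fx"],f["fy"],f["cx"],f["cy"],np.array(f["R"]),np.array(f["t"]))
def proj(n,X):
    fx,fy,cx,cy,R,t=CAM[n]; c=np.atleast_2d(X)@R.T+t
    return np.c_[fx*c[:,0]/c[:,2]+cx,fy*c[:,1]/c[:,2]+cy]
def ray(n,uv,z):
    fx,fy,cx,cy,R,t=CAM[n]; o=-R.T@t; d=R.T@np.array([(uv[0]-cx)/fx,(uv[1]-cy)/fy,1])
    return o+d*(z-o[2])/d[2]
def tri(obs,x0=(.5,0,.1)):
    return least_squares(lambda X:np.concatenate([proj(n,X)[0]-uv for n,uv in obs]),x0)
def fit(n,L,uv,x0):
    L=np.array(L)/1000; uv=np.array(uv)
    W=lambda p:np.c_[L[:,:2]@np.array([[np.cos(p[2]),np.sin(p[2])],[-np.sin(p[2]),np.cos(p[2])]])+p[:2],L[:,2]]
    s=least_squares(lambda p:(proj(n,W(p))-uv).ravel(),x0,loss='soft_l1')
    return s.x,(proj(n,W(s.x))-uv)
def T(p,l):  # local mm (x,y) -> world
    c,s=np.cos(p[2]),np.sin(p[2]); x,y=np.array(l[:2])/1000
    return np.array([p[0]+c*x-s*y,p[1]+s*x+c*y])
E
python3 - <<'E'
from h import *; from rig import r
for n in("top","scene"): cam(r.grab_frame(n),n)
np.set_printoptions(precision=4,suppress=True)
px=[(88,42),(200,50),(183,220),(67,210),(212,55),(325,62),(307,231),(193,224),(465,78),(580,86),(564,253),(449,246),(594,92),(711,99),(697,268),(578,262)]
L=[(x,y0+s,168) for y0 in(92,46,-46,-92) for x,s in((30,20),(30,-20),(-30,-20),(-30,20))]
p,e=fit("top",L,np.array(px)/6+[170,120],[.5,.1,0]); print("rack",p,np.abs(e).mean(),np.degrees(p[2]))
L=[(69,92,51),(69,44,51),(1,44,51),(69,24,51),(69,-24,51),(1,-24,51),(69,-44,51),(69,-92,51),(1,-92,51),(-38.5,15,26),(-98.5,15,26),(-38.5,-75,26),(-98.5,-75,26),(-102.5,96,0),(73,96,0)]
px=[(80,97),(193,82),(215,243),(248,78),(362,65),(386,228),(417,62),(533,47),(557,208),(285,338),(303,487),(503,317),(525,464),(100,515),(45,97)]
t,e=fit("top",L,np.array(px)/6+[330,160],[.5,-.3,0]); print("tray",t,np.abs(e).mean(),np.degrees(t[2])); print(e)
print("slots",[T(t,(35,y)) for y in(-68,0,68)],"pockets",[T(t,(-68.5,y)) for y in(-45,45)])
print("jar",ray("top",(101.8,191.4),.062),ray("scene",(373.8,286.7),.062))
b=tri([("top",(265,224)),("scene",(281.6,192))]);print("button",b.x,b.cost)
for s in(46,-46): print("pink",T(p,(0,s)),T(p,(36,s)),T(p,(-93,s)))
o=r.observe(); M=Ro.from_quat(o["tool_rot"]).as_matrix(); print(M,o["time_s"])
E
```

```text
rack [ 0.5949  0.0197 -0.0917] 0.38035819763945966 -5.25145111464736
tray [ 0.4907 -0.332   0.1048] 0.5289281551147108 6.004004680988185
[[-0.7934 -1.1476]
 [ 0.2576 -0.63  ]
 [ 0.3563  0.5618]
 [-0.6156 -0.7902]
 [ 0.3084 -0.6099]
 [ 0.336   0.251 ]
 [-0.5483 -0.9383]
 [ 0.0821 -0.4287]
 [ 0.3731  0.7679]
 [-0.0167  0.4428]
 [ 0.3825  0.3652]
 [ 0.5858  0.3194]
 [ 0.6176  0.5787]
 [-1.3054  0.2061]
 [-0.8809  0.3702]]
slots [array([ 0.5326, -0.3959]), array([ 0.5255, -0.3283]), array([ 0.5184, -0.2607])] pockets [array([ 0.4273, -0.3839]), array([ 0.4179, -0.2944])]
jar [0.5059 0.3464 0.062 ] [0.5112 0.3517 0.062 ]
button [ 0.4303 -0.0457  0.0196] 0.6985427455328157
pink [0.5991 0.0655] [0.6349 0.0622] [0.5065 0.074 ]
pink [ 0.5907 -0.0261] [ 0.6265 -0.0294] [ 0.4981 -0.0176]
[[-0.9641  0.2656 -0.0002]
 [ 0.2656  0.9641 -0.0004]
 [ 0.0001 -0.0004 -1.    ]] 0.3
```

```bash
cat >> h.py <<'E'
RACK=np.array([.5949,.0197,-.0917]); TRAY=np.array([.4907,-.3320,.1048])
from rig import r as _r
def go(xy,z,yaw):
    """deltas in tool axes to TCP xy,z with tool y = world y turned by yaw"""
    o=_r.observe(); M=Ro.from_quat(o["tool_rot"]).as_matrix()
    d=M.T@(np.r_[xy,z]-o["tool_pos"]); y0=np.arctan2(-M[0,1],M[1,1])
    print("dxyz",d.round(4),"turn",round(-(yaw-y0),4))
E
python3 -c "
from h import *
go(T(RACK,(70,46)),.29,RACK[2]);print(T(RACK,(70,46)))"
```

```text
dxyz [-0.6292 -0.3653  0.0137] turn -0.1771
[0.66881819 0.05909672]
```
0.727 m → 15+ rows; joint speed limits. Straight line from (.159,.578) to (.669,.059): passes min radius? midpoint (.41,.32) r=.52 fine. End at r=.67.

The rows are not in the units I measure in: shifts go in units of 20 mm and turns go in units of 0.05 rad. I convert before sending: -0.41 m is -20.5, -0.05 m is -2.5, -0.05 rad is -1.

```bash
echo '[[[0, -2.5, -1.5, 0, -1], [0, -4.5, -2.75, 0, -2], [0, -6.5, -4, 0.5, -3.54], [0, -8.5, -5, 0.7, -3.54], [0, -10.5, -6.1, 0.7, -3.54], [0, -12.5, -7.25, 0.7, -3.54], [0, -14.5, -8.5, 0.7, -3.54], [0, -16.5, -9.5, 0.7, -3.54], [0, -18.5, -10.75, 0.7, -3.54], [0, -20.5, -12, 0.7, -3.54]]]' | python3 steer.py
python3 -c "
from h import *
go(T(RACK,(70,46)),.29,RACK[2])"
```

```text
time_s: 1.3
tool_pos: [0.492, 0.2366, 0.29]
tool_rot: [0.046, 0.999, 0.0, 0.0]
force: [0.8, 0.6, 0.8]
finger_gap: -0.002
grip_force: 0.0
dxyz [-0.1924 -0.1606  0.    ] turn -0.0001
```

```bash
echo '[[[0, -2, -1.6, 0, 0], [0, -3.85, -3.2, 0, 0], [0, -5.75, -4.8, 0, 0], [0, -7.7, -6.4, 0, 0], [0, -9.6, -8, 0, 0], [0, -9.6, -8, 0, 0], [0, -9.6, -8, 2, 0], [0, -9.6, -8, 3.5, 0], [0, -9.6, -8, 3.5, 0]]]' | python3 steer.py
python3 - <<'E'
from h import *; import cv2
go(T(RACK,(70,46)),.22,RACK[2])
f=_r.grab_frame("scene")["pixels"][120:290,180:350,::-1]; g=_r.grab_frame("wrist")["pixels"][:,:,::-1]
cv2.imwrite("pics/a1.png",np.hstack([cv2.resize(f,(400,400),interpolation=2),cv2.resize(g,(400,400))]))
E
```

```text
time_s: 2.2
tool_pos: [0.665, 0.0617, 0.2148]
tool_rot: [0.046, 0.999, 0.0, -0.004]
force: [-0.8, -0.1, -1.4]
finger_gap: 0.005
grip_force: 0.0
dxyz [-0.004  -0.0022 -0.0053] turn -0.0Traceback (most recent call last):
  File "<stdin>", line 3, in <module>
NameError: name '_r' is not defined
```

```bash
sed -i 's/_r\b/rob/g' h.py; echo '[[[0, 0, -0.1, -0.4, 0], [0, 0.75, -0.1, -0.4, 0], [0, 1.1, -0.1, -0.4, 0], [0, 1.45, -0.1, -0.4, 0], [0, 1.8, -0.1, -0.4, 0], [0, 2.15, -0.1, -0.4, 0], [0, 2.5, -0.1, -0.4, 0], [0, 2.8, -0.1, -0.4, 0], [0, 3.1, -0.1, -0.4, 0], [0, 3.35, -0.1, -0.4, 0]]]' | python3 steer.py
python3 - <<'E'
from h import *; import cv2
go(T(RACK,(-12,46)),.223,RACK[2])
f=rob.grab_frame("scene")["pixels"][120:290,180:350,::-1]; g=rob.grab_frame("wrist")["pixels"][:,:,::-1]
cv2.imwrite("pics/a1.png",np.hstack([cv2.resize(f,(400,400),interpolation=2),cv2.resize(g,(400,400))]))
E
```

```text
time_s: 3.2
tool_pos: [0.5999, 0.0655, 0.2278]
tool_rot: [0.046, 0.999, 0.0, -0.0]
force: [0.3, 0.1, 0.7]
finger_gap: -0.003
grip_force: 0.1
dxyz [ 0.0128 -0.0001  0.0048] turn -0.0001
```

View pics/a1.png

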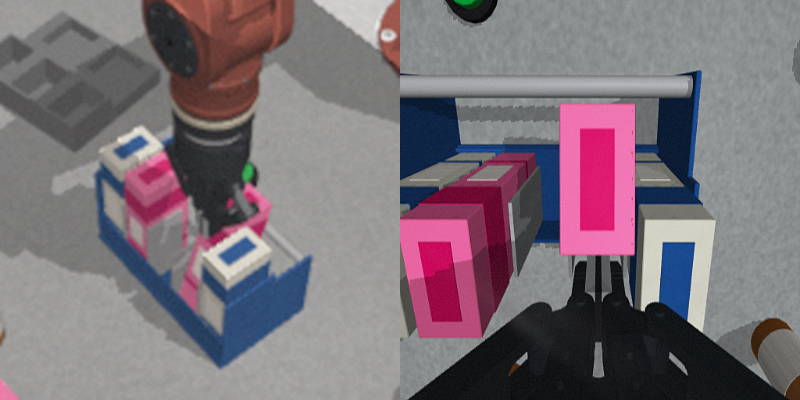

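The scene crop and wrist view show the pink carton (y=+46 side) tilting forward ahead of the closed fingers, with its neighbours undisturbed. I'll push further until it goes over.

To row units: -0.06 m is -3, -0.03 m is -1.5.

```bash
echo '[[[0, 0.3, 0, 0, 0], [0, 0.6, 0, 0, 0], [0, 0.85, 0, 0, 0], [0, 1.1, 0, 0, 0], [0, 1.1, 0, 0, 0], [0, 1.1, 0, 0, 0], [0, 0.6, 0, 0, 0], [0, -0.5, 0, -1.5, 0], [0, -0.5, 0, -3, 0], [0, -0.5, 0, -3, 0]]]' | python3 steer.py
python3 - <<'E'
from h import *; import cv2
go(T(RACK,(-67,46)),.26,RACK[2])
f=rob.grab_frame("scene")["pixels"][120:290,180:350,::-1]; g=rob.grab_frame("wrist")["pixels"][:,:,::-1]
cv2.imwrite("pics/a2.png",np.hstack([cv2.resize(f,(400,400),interpolation=2),cv2.resize(g,(400,400))]))
E
```

```text
time_s: 4.3
tool_pos: [0.6123, 0.0642, 0.2923]
tool_rot: [0.046, 0.999, -0.0, 0.003]
force: [0.2, 0.2, -0.1]
finger_gap: -0.001
grip_force: 0.0
dxyz [0.0805 0.0001 0.0318] turn -0.0003
```

View pics/a2.png

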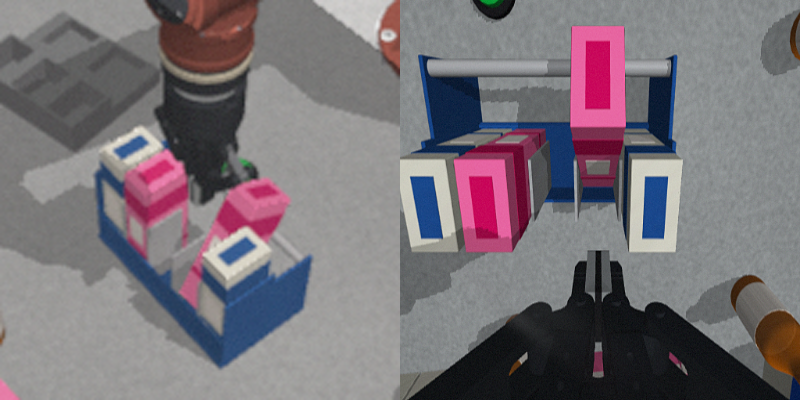

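The carton now leans on the rail, its upper end well clear of its neighbours. I'll open the gripper, move over it and grip.

```bash
echo '[[[1, 2, 0, 0, 0], [1, 4, 0, 0, 0], [1, 4.025, 0, 0, 0], [1, 4.025, 0, 1.5, 0], [1, 4.025, 0, 3, 0], [1, 4.025, 0, 4.25, 0], [1, 4.025, 0, 4.7, 0], [1, 4.025, 0, 4.7, 0], [0, 4.025, 0, 4.7, 0], [0, 4.025, 0, 4.7, 0]]]' | python3 steer.py 
echo '[[[0, 0, 0, 0, 0], [0, 0, 0, 0, 0], [0, 0, 0, 0, 0]]]' | python3 steer.py
python3 - <<'E'
from h import *; import cv2
go(T(RACK,(-67,46)),.198,RACK[2])
E
```

```text
time_s: 5.4
tool_pos: [0.5311, 0.0718, 0.1954]
tool_rot: [0.046, 0.999, -0.0, 0.001]
force: [0.0, 1.0, 0.6]
finger_gap: 0.694
grip_force: 0.0
time_s: 5.7
tool_pos: [0.5309, 0.0718, 0.1951]
tool_rot: [0.046, 0.999, -0.0, 0.001]
force: [-1.1, -0.3, 6.7]
finger_gap: 0.463
grip_force: 59.8
dxyz [-0.0015 -0.0001 -0.0029] turn -0.0
```

To row units: 0.06 m is 3, -0.16 m is -8.

```bash
echo '[[[0, 0.2, 0, -0.5, 0], [0, 0.45, 0, -1, 0], [0, 0.8, 0, -1.75, 0], [0, 1.15, 0, -2.5, 0], [0, 1.75, 0, -3.75, 0], [0, 2.25, 0, -5, 0], [0, 3, 0, -6.5, 0], [0, 3.5, 0, -8, 0], [0, 3.5, 0, -8, 0], [0, 3.5, 0, -8, 0]]]' | python3 steer.py
python3 - <<'E'
from h import *; import cv2
f=rob.grab_frame("scene")["pixels"][90:290,180:380,::-1]; g=rob.grab_frame("wrist")["pixels"][:,:,::-1]
cv2.imwrite("pics/a3.png",np.hstack([cv2.resize(f,(400,400),interpolation=2),cv2.resize(g,(400,400))]))
E
```

```text
time_s: 6.7
tool_pos: [0.4604, 0.0784, 0.3548]
tool_rot: [0.046, 0.999, -0.0, 0.001]
force: [0.7, 0.1, -2.9]
finger_gap: 0.458
grip_force: 61.2
```

View pics/a3.png

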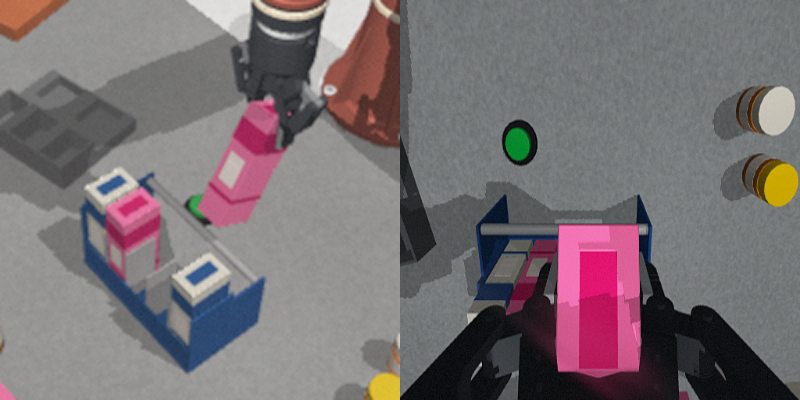

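The carton is still tilted about 27° in the grip. I'll straighten it by pressing its lower back face against the outside of the rail until the grip stands 30 mm in front of the rail face.

To row units: 0.106 m is 5.3, 0.09 m is 4.5.

```bash
echo '[[[0, 1, 0, 0, 0], [0, 2.5, 0, 0, 0], [0, 2.5, 0, 1.5, 0], [0, 2.5, 0, 3, 0], [0, 2.5, 0, 4.5, 0], [0, 2.5, 0, 5.3, 0], [0, 2.5, 0, 5.3, 0], [0, 2.5, 0, 5.3, 0]]]' | python3 steer.py
python3 - <<'E'
from h import *; import cv2
go(T(RACK,(-119,46)),.249,RACK[2])
E
```

```text
time_s: 7.6
tool_pos: [0.4105, 0.0829, 0.2476]
tool_rot: [0.046, 0.999, 0.0, -0.001]
force: [0.5, -0.5, -1.7]
finger_gap: 0.462
grip_force: 60.9
dxyz [-0.0704 -0.0001 -0.0015] turn -0.0002
```

To row units: -0.071 m is -3.55, -0.067 m is -3.35.

```bash
echo '[[[0, -0.5, 0, 0, 0], [0, -1, 0, 0, 0], [0, -1.5, 0, 0, 0], [0, -1.9, 0, 0, 0], [0, -2.3, 0, 0, 0], [0, -2.7, 0, 0, 0], [0, -3.05, 0, 0, 0], [0, -3.35, 0, 0, 0], [0, -3.55, 0, 0, 0], [0, -3.55, 0, 0, 0]]]' | python3 steer.py
python3 - <<'E'
from h import *; import cv2
f=rob.grab_frame("scene")["pixels"][90:290,180:380,::-1]; g=rob.grab_frame("wrist")["pixels"][:,:,::-1]
cv2.imwrite("pics/a4.png",np.hstack([cv2.resize(f,(400,400),interpolation=2),cv2.resize(g,(400,400))]))
E
```

```text
time_s: 8.6
tool_pos: [0.4813, 0.0765, 0.2487]
tool_rot: [0.046, 0.999, 0.0, -0.001]
force: [-3.7, 1.5, -0.6]
finger_gap: 0.461
grip_force: 61.3
```

View pics/a4.png

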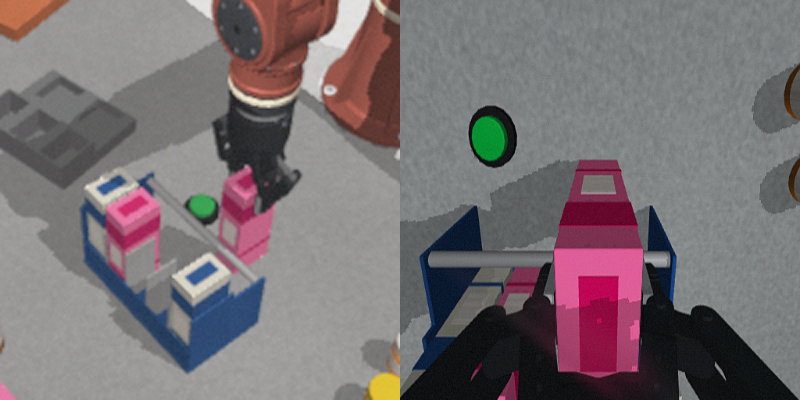

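The rail straightened it: in the wrist view (columns offset by 400) the top rear edge is at row 371, the top front edge at row 249 and the bottom front edge at row 160. Next I'll fit the residual tilt.

```bash
cat >> h.py <<'E'
def tilt(px):
    """px: half-scale(400x400) wrist pixels, order rearTop L,R frontTop L,R frontBottom L,R. carton pose in tool frame"""
    cam(rob.grab_frame("wrist"),"wrist"); o=rob.observe(); M=Ro.from_quat(o["tool_rot"]).as_matrix()
    uv=np.array(px)*[1.28,.96]
    # carton local: x toward tool +x (front), y tool y, z down from top centre
    L=np.array([[-30,s,0] for s in(-20,20)]+[[30,s,0] for s in(-20,20)]+[[30,s,160] for s in(-20,20)])/1000
    def W(p): # p: tilt(fwd +), x,y,z of top centre in tool frame
        c,s=np.cos(p[0]),np.sin(p[0]); X=np.c_[c*L[:,0]-s*L[:,2],L[:,1],s*L[:,0]+c*L[:,2]]+p[1:]
        return X@M.T+o["tool_pos"]
    best=None
    for k in((0,1,2,3,4,5),(1,0,3,2,5,4)):
        s=least_squares(lambda p:(proj("wrist",W(p))-uv[list(k)]).ravel(),[0,0,0,.04])
        if best is None or s.cost<best.cost: best=s
    print("tilt deg",np.degrees(best.x[0]).round(2),"top centre in tool",best.x[1:].round(4),"cost",best.cost)
    return best.x
E
python3 -c "
from h import *
tilt([(155,371),(238,372),(155,249),(243,249),(180,160),(222,160)])"
```

```text
tilt deg -0.5 top centre in tool [-0.0047 -0.0005  0.042 ] cost 120.49184845402425
```

Run:
```python
from h import *; import cv2
g=rob.grab_frame("wrist")["pixels"][:,:,::-1]; c=cv2.resize(g[130:384,170:340],None,fx=2.35,fy=2.35,interpolation=2)
s=rob.grab_frame("scene")["pixels"][165:235,265:325,::-1]; s=cv2.resize(s,None,fx=6,fy=6,interpolation=2)
h=max(c.shape[0],s.shape[0]); P=lambda i:cv2.copyMakeBorder(i,0,h-i.shape[0],0,0,0)
cv2.imwrite("pics/a5.png",np.hstack([P(c),P(s)])); print(c.shape,s.shape)
```

```text
(597, 400, 3) (420, 360, 3)
```

View pics/a5.png

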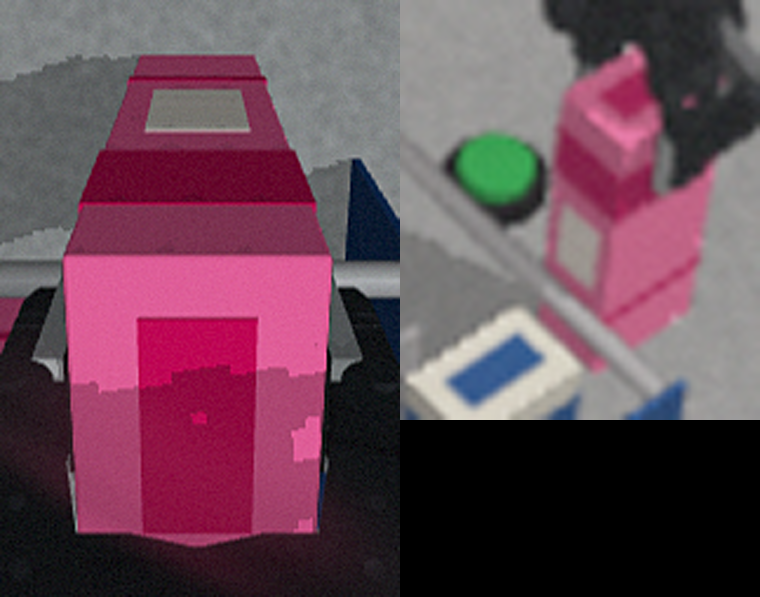

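```bash
python3 -c "
from h import *
p=[(78,533),(318,533),(64,255),(331,255),(138,56),(260,56)]
x=tilt([((170+a/2.35)/1.28,(130+b/2.35)/.96) for a,b in p])
# scene check of upright carton corners
f=rob.grab_frame('scene');cam(f,'scene')
o=rob.observe();M=Ro.from_quat(o['tool_rot']).as_matrix()
# bottom rear corner (+y side, -y side) and top rear, seen in scene crop
for th in(-6,-3,0,3):
  c,s=np.cos(np.radians(th)),np.sin(np.radians(th))
  for z in(0,160):
    P=[[c*a-s*z/1000,b,s*a+c*z/1000] for a,b in((-.03,.02),(-.03,-.02),(.03,.02))]
    W=(np.array(P)+x[1:])@M.T+o['tool_pos']; print(th,z,((proj('scene',W)-[265,165])*6+[400,0]).round(0).tolist())
"
```

```text
tilt deg -0.39 top centre in tool [-0.0048 -0.0004  0.0423] cost 71.16974800781178
-6 0 [[608.0, 172.0], [544.0, 116.0], [713.0, 95.0]]
-6 160 [[607.0, 374.0], [551.0, 320.0], [702.0, 302.0]]
-3 0 [[608.0, 170.0], [544.0, 113.0], [713.0, 98.0]]
-3 160 [[594.0, 382.0], [537.0, 328.0], [689.0, 313.0]]
0 0 [[608.0, 168.0], [544.0, 111.0], [712.0, 100.0]]
0 160 [[581.0, 390.0], [524.0, 335.0], [675.0, 324.0]]
3 0 [[608.0, 165.0], [544.0, 108.0], [712.0, 103.0]]
3 160 [[568.0, 397.0], [511.0, 342.0], [662.0, 335.0]]
```

Scene view: the carton's rear vertical edge runs from (628,148) to (597,370), which means about 0–2° of tilt, so it is upright. I'll carry it to slot 2.

To row units: 0.02 m is 1, -0.145 m is -7.25.

```bash
echo '[[[0, 0.5, 0, 0, 0], [0, 1, 0, -1.5, 0], [0, 1, 0, -3.5, 0], [0, 1, 0, -5.5, 0], [0, 1, 0, -7, 0], [0, 1, 0, -7.25, 0], [0, 1, 0, -7.25, 0]]]' | python3 steer.py 
python3 -c "
from h import *
go(T(TRAY,(35,68)),.39,TRAY[2])"
```

```text
time_s: 9.65
tool_pos: [0.4622, 0.0781, 0.394]
tool_rot: [0.046, 0.999, -0.0, 0.001]
force: [1.4, 0.1, -3.5]
finger_gap: 0.464
grip_force: 61.6
dxyz [-0.087  -0.3323  0.0042] turn -0.1967
```

To row units: -0.332 m is -16.6, -0.31 m is -15.5, -0.1967 rad is -3.934.

```bash
echo '[[[0, -0.5, -1.5, 0, -0.4], [0, -1, -3.5, 0, -1], [0, -1.5, -5.5, 0, -1.6], [0, -2, -7.5, 0, -2.2], [0, -2.5, -9.5, 0, -2.6], [0, -3, -11.5, 0, -3], [0, -3.5, -13.5, 0, -3.4], [0, -4, -15.5, 0, -3.8], [0, -4.35, -16.6, 0, -3.934], [0, -4.35, -16.6, 0, -3.934]]]' | python3 steer.py 
echo '[[[0, 0, 0, 1.5, 0], [0, 0, 0, 3, 0], [0, 0, 0, 4.5, 0], [0, 0, 0, 6, 0], [0, 0, 0, 6.25, 0], [0, 0, 0, 6.25, 0], [0, 0, 0, 6.25, 0]]]' | python3 steer.py
python3 - <<'E'
from h import *; import cv2
go(T(TRAY,(35,68)),.2,TRAY[2])
f=rob.grab_frame("scene")["pixels"][80:200,150:290,::-1]; g=rob.grab_frame("top")["pixels"][130:260,310:440,::-1]
cv2.imwrite("pics/a6.png",np.hstack([cv2.resize(f,(400,343),interpolation=2),cv2.resize(g,(343,343),interpolation=2)]))
E
```

```text
time_s: 10.65
tool_pos: [0.5175, -0.2632, 0.3897]
tool_rot: [-0.051, 0.999, 0.001, -0.001]
force: [-0.0, -0.1, -3.1]
finger_gap: 0.461
grip_force: 62.3
time_s: 11.35
tool_pos: [0.5181, -0.2603, 0.2693]
tool_rot: [-0.053, 0.999, -0.0, 0.001]
force: [0.2, -0.6, -2.0]
finger_gap: 0.462
grip_force: 62.2
dxyz [-0.0002 -0.0004  0.0693] turn 0.0003
```

View pics/a6.png

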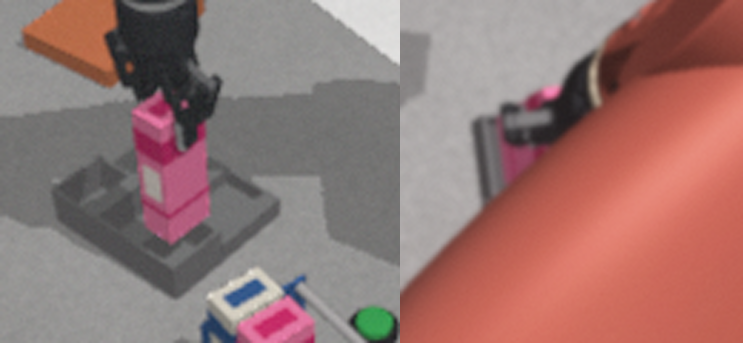

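Run:
```python
from h import *
cam(rob.grab_frame("scene"),"scene"); s=400/140
c,w=np.cos(TRAY[2]),np.sin(TRAY[2])
def loc(X): d=X[:2]-TRAY[:2]; return np.r_[c*d[0]+w*d[1],-w*d[0]+c*d[1]]*1000-[35,68]
for z in(.070,.076,.082):
    print(z,[loc(ray("scene",(150+u/s,80+v/s),z)).round(1) for u,v in((178,242),(210,212),(143,219))])
```

```text
0.07 [array([19.3, 20.5]), array([-36. ,  15.7]), array([ 19. , -32.5])]
0.076 [array([23.2, 24.8]), array([-31.9,  20. ]), array([ 22.8, -27.8])]
0.082 [array([27. , 29.1]), array([-27.7,  24.4]), array([ 26.7, -23.2])]
```

Run:
```python
from h import *; import cv2
f=rob.grab_frame("scene"); cam(f,"scene")
def P(l,z): return proj("scene",np.r_[T(TRAY,l),z])[0]
im=f["pixels"][:,:,::-1]; x0,y0,s=165,120,7
c=cv2.resize(im[y0:y0+80,x0:x0+90],None,fx=s,fy=s,interpolation=2)
def box(x1,x2,y1,y2,z,col):
    q=np.array([P(l,z) for l in((x1,y1),(x2,y1),(x2,y2),(x1,y2))]); cv2.polylines(c,[((q+.5-[x0,y0])*s-.5).astype(int)],True,col,1)
box(-102.5,73,-96,96,0,(0,255,255)); box(1,69,44,92,.051,(0,255,0)); box(1,69,-24,24,.051,(0,255,0))
box(5,65,48,88,.0755,(255,255,0))
cv2.imwrite("pics/a7.png",c)
```

```text
(no output)
```

View pics/a7.png

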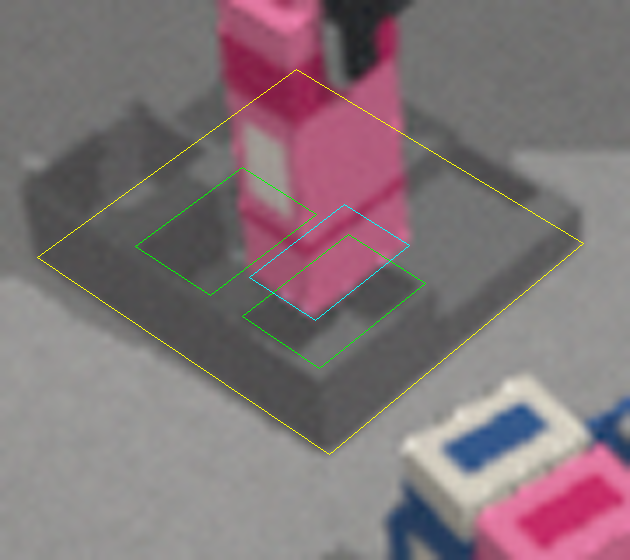

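The overlay matches the tray outline and slot rims, and the carton's bottom, with its near corner at (315,319), is centred over slot 2. Descending.

The rows are not in the units I measure in: shifts go in units of 20 mm and turns go in units of 0.05 rad. I convert before sending: 0.061 m is 3.05, 0.057 m is 2.85.

```bash
echo '[[[0, 0, 0, 1, 0], [0, 0, 0, 1.5, 0], [0, 0, 0, 1.9, 0], [0, 0, 0, 2.3, 0], [0, 0, 0, 2.6, 0], [0, 0, 0, 2.85, 0], [0, 0, 0, 3.05, 0], [0, 0, 0, 3.05, 0]]]' | python3 steer.py; echo '[[[0, 0, 0, 0.15, 0], [0, 0, 0, 0.3, 0], [0, 0, 0, 0.3, 0]]]' | python3 steer.py
```

```text
time_s: 12.35
tool_pos: [0.5176, -0.2602, 0.2064]
tool_rot: [-0.052, 0.999, 0.0, -0.0]
force: [0.3, 0.3, -2.2]
finger_gap: 0.461
grip_force: 62.3
time_s: 12.65
tool_pos: [0.5177, -0.2602, 0.2005]
tool_rot: [-0.052, 0.999, 0.0, -0.0]
force: [0.3, -0.4, -2.8]
finger_gap: 0.459
grip_force: 62.3
```

```bash
for i in 1 2 3; do echo '[[[0, 0, 0, 0.075, 0], [0, 0, 0, 0.075, 0]]]' | python3 steer.py | grep -E 'pos|force:' ; done
```

```text
tool_pos: [0.5178, -0.2603, 0.1993]
force: [-0.1, -0.6, -2.6]
grip_force: 62.3
tool_pos: [0.5178, -0.2603, 0.1977]
force: [-0.1, 0.4, -3.1]
grip_force: 62.3
tool_pos: [0.5178, -0.2603, 0.1963]
force: [-0.4, -0.3, -2.5]
grip_force: 62.6
```

To row units: 0.0015 m is 0.075.

```bash
echo '[[[0, 0, 0, 0.075, 0], [0, 0, 0, 0.075, 0]]]' | python3 steer.py | grep -E 'pos|force:';echo '[[[0, 0, 0, 0.075, 0], [0, 0, 0, 0.075, 0]]]' | python3 steer.py | grep -E 'pos|force:'; echo '[[[0, 0, 0, 0.075, 0], [0, 0, 0, 0.075, 0]]]' | python3 steer.py | grep -E 'pos|force:'
```

```text
tool_pos: [0.5181, -0.2604, 0.1961]
force: [-0.2, 2.6, 6.7]
grip_force: 63.5
tool_pos: [0.5185, -0.2604, 0.196]
force: [-2.2, 3.0, 13.6]
grip_force: 64.4
tool_pos: [0.5191, -0.2604, 0.1958]
force: [-1.4, 6.6, 21.7]
grip_force: 65.3
```

```bash
echo '[[[0, 0, 0, -0.15, 0], [0.5, 0, 0, -0.2, 0], [0.6, 0, 0, -0.2, 0], [0.65, 0, 0, -0.2, 0], [0.65, 0, 0, -0.2, 0], [0.65, 0, 0, -1.5, 0], [0.65, 0, 0, -3, 0], [0.65, 0, 0, -4.5, 0], [1, 0, 0, -6, 0], [1, 0, 0, -7.5, 0]]]' | python3 steer.py
python3 - <<'E'
from h import *; import cv2
go(T(RACK,(70,-46)),.36,RACK[2])
f=rob.grab_frame("scene")["pixels"][:,:,::-1]; g=rob.grab_frame("wrist")["pixels"][:,:,::-1]
cv2.imwrite("pics/a8.png",np.hstack([cv2.resize(f,(400,400),interpolation=2),cv2.resize(g,(400,400))]))
E
```

```text
time_s: 14.85
tool_pos: [0.5176, -0.2603, 0.3429]
tool_rot: [-0.052, 0.999, 0.0, -0.0]
force: [-0.1, -0.9, 0.4]
finger_gap: 0.959
grip_force: 0.0
dxyz [-0.1658  0.2116 -0.0171] turn 0.1965
```

View pics/a8.png

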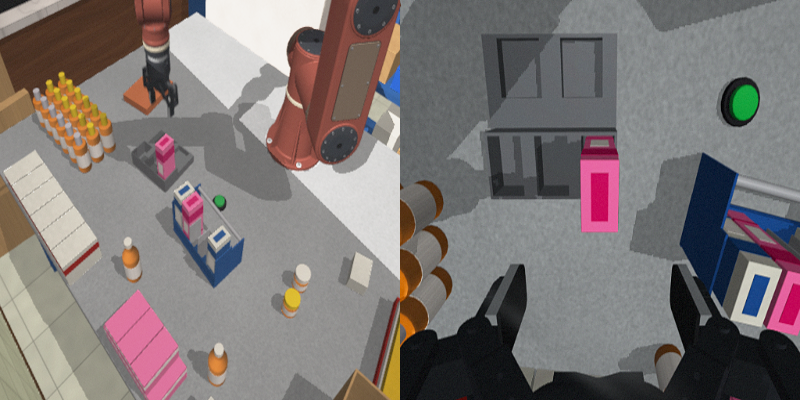

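The first carton stands upright in slot 2. Repeating with the second one, at y=-46.

To row units: 0.211 m is 10.55, 0.19 m is 9.5, 0.1965 rad is 3.93.

```bash
echo '[[[0, -1.75, 2, 0, 0.8], [0, -3.25, 4, 0, 1.6], [0, -4.75, 6, 0, 2.4], [0, -6, 7.75, 0, 3.2], [0, -7.25, 9.5, 0, 3.92], [0, -8.3, 10.55, 0.5, 3.93], [0, -8.3, 10.55, 2.5, 3.93], [0, -8.3, 10.55, 2.5, 3.93]]]' | python3 steer.py | grep -E 'time|pos'
python3 -c "
from h import *
go(T(RACK,(66,-46)),.226,RACK[2])"
```

```text
time_s: 15.75
tool_pos: [0.6588, -0.0317, 0.2846]
dxyz [ 0.0018 -0.0008  0.0586] turn 0.0017
```

To row units: 0.058 m is 2.9, 0.055 m is 2.75.

```bash
echo '[[[0, 0.1, -0.05, 2, 0], [0, 0.1, -0.05, 2.9, 0], [0, 0.1, -0.05, 2.9, 0], [0, 0.6, -0.05, 2.9, 0], [0, 1, -0.05, 2.9, 0], [0, 1.35, -0.05, 2.9, 0], [0, 1.7, -0.05, 2.9, 0], [0, 2.05, -0.05, 2.9, 0], [0, 2.4, -0.05, 2.9, 0], [0, 2.75, -0.05, 2.9, 0]]]' | python3 steer.py| grep -E 'time|pos|force'
echo '[[[0, 0.35, 0, 0, 0], [0, 0.65, 0, 0, 0], [0, 0.95, 0, 0, 0], [0, 1.25, 0, 0, 0], [0, 1.55, 0, 0, 0], [0, 1.7, 0, 0, 0], [0, 1.7, 0, 0, 0], [0, 1.7, 0, 0, 0], [0, 1, 0, 0, 0], [0, 0, 0, -1.5, 0]]]' | python3 steer.py| grep -E 'time|pos|force'
echo '[[[0, 0, 0, -1.5, 0], [0, 0, 0, -2.5, 0], [1, 0, 0, -2.5, 0]]]' | python3 steer.py| grep -E 'time|pos|force'
python3 - <<'E'
from h import *; import cv2
go(T(RACK,(-66,-46)),.1953,RACK[2])
cam(rob.grab_frame("scene"),"scene"); im=rob.grab_frame("scene")["pixels"].astype(int)
m=((im[:,:,0]-im[:,:,1]>70)&(im[:,:,2]-im[:,:,1]>20)).astype(np.uint8)
# expected top-face corners of leaning carton
P=np.array([[*T(RACK,(x,y)),z] for x,z in((-102.6,.1506),(-49,.178)) for y in(-26,-66)])
q=proj("scene",P); print(q.round(1)); c=q.mean(0).astype(int)
print("pink near top-face centre", m[c[1]-5:c[1]+6,c[0]-5:c[0]+6].mean())
U=proj("scene",np.array([[*T(RACK,(30,-46)),.165]]))[0].astype(int); print("pink at old upright rear top",m[U[1]-3:U[1]+4,U[0]-3:U[0]+4].mean())
E
```

```text
time_s: 16.75
tool_pos: [0.6054, -0.029, 0.234]
force: [0.5, 0.7, -0.9]
grip_force: 0.2
time_s: 17.75
tool_pos: [0.6044, -0.0286, 0.26]
force: [1.0, -0.5, 0.0]
grip_force: 0.0
time_s: 18.05
tool_pos: [0.6072, -0.0294, 0.3173]
force: [0.0, 0.5, 0.2]
grip_force: 0.0
dxyz [0.0834 0.0019 0.1216] turn 0.0001
[[280.4 182.5]
 [271.  174. ]
 [265.3 185.2]
 [255.8 176.3]]
pink near top-face centre 0.768595041322314
pink at old upright rear top 0.0
```

To row units: 0.122 m is 6.1, 0.112 m is 5.6.

```bash
echo '[[[1, 2, 0.1, 0, 0], [1, 4.15, 0.1, 0, 0], [1, 4.15, 0.1, 1.5, 0], [1, 4.15, 0.1, 3, 0], [1, 4.15, 0.1, 4.5, 0], [1, 4.15, 0.1, 5.6, 0], [1, 4.15, 0.1, 6.1, 0], [1, 4.15, 0.1, 6.1, 0], [0, 4.15, 0.1, 6.1, 0], [0, 4.15, 0.1, 6.1, 0]]]' | python3 steer.py | grep -E 'time|pos|force'
echo '[[[0, 0, 0, 0, 0], [0, 0, 0, 0, 0], [0, 0, 0, 0, 0], [0, 0, 0, 0, 0]]]' | python3 steer.py
python3 -c "
from h import *
go(T(RACK,(-189,-46)),.25,RACK[2])"
```

```text
time_s: 19.15
tool_pos: [0.5241, -0.0197, 0.1932]
force: [-0.2, 0.6, 0.1]
grip_force: 0.0
time_s: 19.55
tool_pos: [0.524, -0.0197, 0.193]
tool_rot: [0.046, 0.999, -0.0, 0.001]
force: [-0.4, 0.4, 6.7]
finger_gap: 0.463
grip_force: 57.8
dxyz [ 0.1219 -0.0003 -0.0572] turn 0.0001
```

```bash
echo '[[[0, 0.2, 0, -0.5, 0], [0, 0.45, 0, -1, 0], [0, 0.8, 0, -1.75, 0], [0, 1.15, 0, -2.5, 0], [0, 1.75, 0, -3.75, 0], [0, 2.25, 0, -5, 0], [0, 3, 0, -6.5, 0], [0, 3.5, 0, -8, 0], [0, 5, 0, -8, 0], [0, 6.05, 0, -8, 0]]]' | python3 steer.py| grep -E 'time|pos|force|gap'
echo '[[[0, 0, 0, 0, 0], [0, 0, 0, 1.5, 0], [0, 0, 0, 3, 0], [0, 0, 0, 4.5, 0], [0, 0, 0, 5.15, 0], [0, 0, 0, 5.15, 0], [0, 0, 0, 5.15, 0]]]' | python3 steer.py| grep -E 'time|pos|force|gap'
python3 -c "
from h import *
go(T(RACK,(-118.5,-46)),.249,RACK[2])"
```

```text
time_s: 20.55
tool_pos: [0.4014, -0.0082, 0.3538]
force: [0.4, 0.2, -1.9]
finger_gap: 0.46
grip_force: 59.4
time_s: 21.25
tool_pos: [0.4033, -0.0085, 0.2502]
force: [0.0, -0.3, -1.7]
finger_gap: 0.46
grip_force: 59.3
dxyz [-0.0698 -0.0003  0.0013] turn 0.0001
```

```bash
echo '[[[0, -0.5, 0, 0, 0], [0, -1, 0, 0, 0], [0, -1.5, 0, 0, 0], [0, -1.9, 0, 0, 0], [0, -2.3, 0, 0, 0], [0, -2.7, 0, 0, 0], [0, -3.05, 0, 0, 0], [0, -3.3, 0, 0, 0], [0, -3.5, 0, 0, 0], [0, -3.5, 0, 0, 0]]]' | python3 steer.py | grep -E 'time|pos|force|gap'
echo '[[[0, 0.5, 0, 0, 0], [0, 1, 0, -1.5, 0], [0, 1, 0, -3.5, 0], [0, 1, 0, -5.5, 0], [0, 1, 0, -7, 0], [0, 1, 0, -7.25, 0], [0, 1, 0, -7.25, 0]]]' | python3 steer.py | grep -E 'time|pos|force|gap'
python3 -c "
from h import *
go(T(TRAY,(35,-68)),.394,TRAY[2])"
```

```text
time_s: 22.25
tool_pos: [0.4728, -0.015, 0.2505]
force: [-4.9, -0.6, -1.1]
finger_gap: 0.456
grip_force: 60.6
time_s: 22.95
tool_pos: [0.4534, -0.0132, 0.3956]
force: [0.3, -0.3, -2.6]
finger_gap: 0.463
grip_force: 61.6
dxyz [-0.1139 -0.3739  0.0022] turn -0.1964
```

To row units: -0.374 m is -18.7, -0.33 m is -16.5, -0.08 rad is -1.6.

```bash
echo '[[[0, -0.5, -1.5, 0, -0.4], [0, -1, -3.5, 0, -1], [0, -1.65, -5.5, 0, -1.6], [0, -2.3, -7.5, 0, -2.2], [0, -3, -9.75, 0, -2.6], [0, -3.7, -12, 0, -3], [0, -4.4, -14.25, 0, -3.4], [0, -5, -16.5, 0, -3.8], [0, -5.7, -18.7, 0, -3.928], [0, -5.7, -18.7, 0, -3.928]]]' | python3 steer.py  | grep -E 'time|pos|force|gap'
echo '[[[0, 0, 0, 0, 0], [0, 0, 0, 1.5, 0], [0, 0, 0, 3, 0], [0, 0, 0, 4.5, 0], [0, 0, 0, 6, 0], [0, 0, 0, 6.25, 0], [0, 0, 0, 6.25, 0], [0, 0, 0, 6.25, 0]]]' | python3 steer.py | grep -E 'time|pos|force|gap'
python3 - <<'E'
from h import *; import cv2
go(T(TRAY,(35,-68)),.2,TRAY[2])
f=rob.grab_frame("scene"); cam(f,"scene")
def P(l,z): return proj("scene",np.r_[T(TRAY,l),z])[0]
im=f["pixels"][:,:,::-1]; x0,y0,s=160,80,6
c=cv2.resize(im[y0:y0+90,x0:x0+95],None,fx=s,fy=s,interpolation=2)
def box(x1,x2,y1,y2,z,col):
    q=np.array([P(l,z) for l in((x1,y1),(x2,y1),(x2,y2),(x1,y2))]); cv2.polylines(c,[((q+.5-[x0,y0])*s-.5).astype(int)],True,col,1)
box(1,69,-92,-44,.051,(0,255,0)); box(5,65,48,88,.166,(0,255,255))
z=rob.observe()["tool_pos"][2]-.190
box(5,65,-88,-48,z,(255,255,0)); box(5,65,-88,-48,z+.16,(255,255,0))
cv2.imwrite("pics/a9.png",c)
E
```

```text
time_s: 23.95
tool_pos: [0.5318, -0.4013, 0.3867]
force: [-0.2, 1.1, -3.7]
finger_gap: 0.461
grip_force: 62.3
time_s: 24.75
tool_pos: [0.5325, -0.3957, 0.2712]
force: [0.2, -0.2, -1.6]
finger_gap: 0.461
grip_force: 62.4
dxyz [-0.     -0.0001  0.0712] turn 0.0005
```

View pics/a9.png

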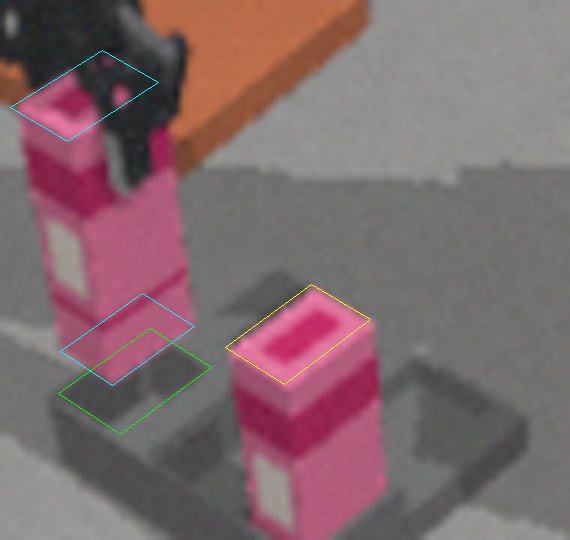

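The first carton's top matches the predicted fully-down height. The held carton's bottom, with its near corner at (111,381), is centred over slot 0. Descending.

To row units: 0.069 m is 3.45, 0.066 m is 3.3.

```bash
echo '[[[0, 0, 0, 1, 0], [0, 0, 0, 1.5, 0], [0, 0, 0, 1.9, 0], [0, 0, 0, 2.3, 0], [0, 0, 0, 2.6, 0], [0, 0, 0, 2.85, 0], [0, 0, 0, 3.1, 0], [0, 0, 0, 3.3, 0], [0, 0, 0, 3.45, 0], [0, 0, 0, 3.45, 0]]]' | python3 steer.py| grep -E 'time|pos|force'; for i in 1; do :; done
echo '[[[0, 0, 0, 0.075, 0], [0, 0, 0, 0.15, 0], [0, 0, 0, 0.15, 0]]]' | python3 steer.py| grep -E 'pos|force'; echo '[[[0, 0, 0, 0.075, 0], [0, 0, 0, 0.125, 0], [0, 0, 0, 0.125, 0]]]' | python3 steer.py| grep -E 'pos|force'
```

```text
time_s: 25.8
tool_pos: [0.5319, -0.3958, 0.1994]
force: [0.7, 0.1, -1.9]
grip_force: 62.5
tool_pos: [0.532, -0.3958, 0.1967]
force: [-0.7, 0.1, -1.7]
grip_force: 62.5
tool_pos: [0.532, -0.3958, 0.1941]
force: [0.9, 0.1, -3.1]
grip_force: 62.5
```

```bash
echo '[[[0, 0, 0, 0.05, 0], [0, 0, 0, 0.05, 0]]]' | python3 steer.py| grep -E 'pos|force:'; echo '[[[0, 0, 0, 0.05, 0], [0, 0, 0, 0.05, 0]]]' | python3 steer.py| grep -E 'pos|force:'; echo '[[[0, 0, 0, 0.05, 0], [0, 0, 0, 0.05, 0]]]' | python3 steer.py| grep -E 'pos|force:'
```

```text
tool_pos: [0.5322, -0.3959, 0.1938]
force: [0.5, 0.5, 1.3]
grip_force: 62.8
tool_pos: [0.5323, -0.3959, 0.1936]
force: [-1.3, 1.9, 6.8]
grip_force: 63.6
tool_pos: [0.5325, -0.3959, 0.1936]
force: [-1.0, 5.2, 11.5]
grip_force: 64.2
```

Down on the floor. I'll release and relocate the jar numerically.

```bash
echo '[[[0, 0, 0, -0.1, 0], [0.5, 0, 0, -0.15, 0], [0.6, 0, 0, -0.15, 0], [0.65, 0, 0, -0.15, 0], [0.65, 0, 0, -0.15, 0], [0.65, 0, 0, -1.5, 0], [0.65, 0, 0, -3, 0], [0.65, 0, 0, -4.5, 0], [1, 0, 0, -6, 0], [1, 0, 0, -6, 0]]]' | python3 steer.py| grep -E 'time|pos|force'
cat > look.py <<'E'
from h import *; import cv2
X=[]
for n in("top","scene"):
    f=rob.grab_frame(n); cam(f,n); h=cv2.cvtColor(f["pixels"],cv2.COLOR_RGB2HSV)
    m=cv2.inRange(h,(22,150,90),(34,255,255)); k,l,s,c=cv2.connectedComponentsWithStats(m)
    for i in range(1,k):
        if s[i,4]>40:
            P=ray(n,c[i],.062)
            if .3<P[0]<.75 and -.1<P[1]<.6: print(n,s[i].tolist(),c[i].round(1),P.round(4)); X.append((n,c[i]))
if len(X)==2: t=tri(X); print(t.x.round(4),t.cost)
E
python3 look.py
```

```text
time_s: 28.0
tool_pos: [0.5329, -0.3968, 0.3165]
force: [-0.5, 0.3, 1.1]
grip_force: 0.0
top [94, 184, 18, 17, 94] [105.4 189.5] [0.5105 0.338  0.062 ]
scene [364, 277, 21, 20, 325] [373.7 286.5] [0.5108 0.3512 0.062 ]
[0.5086 0.3461 0.0511] 4.01430700199895
```

To row units: 0.42 m is 21, 0.38 m is 19.

```bash
echo '[[[1, 0, 1.5, 0, 0], [1, 0, 3.5, 0, 0], [1, 0, 5.5, 0, 0], [1, 0, 7.75, 0, 0], [1, 0, 10, 0, 0], [1, 0, 12.25, 0, 0], [1, 0, 14.5, 0, 0], [1, 0, 16.75, 0, 0], [1, 0, 19, 0, 0], [1, 0, 21, 0, 0]]]' | python3 steer.py| grep -E 'time|pos|force'
python3 -c "
from h import *
go((.507,.347),.30,TRAY[2])"
```

```text
time_s: 29.1
tool_pos: [0.4871, 0.0239, 0.3098]
force: [0.2, 0.6, 0.2]
grip_force: 0.0
dxyz [-0.0537  0.3192  0.01  ] turn 0.0003
```

To row units: 0.319 m is 15.95, 0.3 m is 15.

```bash
echo '[[[1, -0.5, 2, 0, 0], [1, -1, 4.25, 0, 0], [1, -1.5, 6.5, 0, 0], [1, -1.8, 8.75, 0, 0], [1, -2.1, 11, 0, 0], [1, -2.4, 13.25, 0, 0], [1, -2.6, 15, 0, 0], [1, -2.685, 15.95, 0.5, 0], [1, -2.685, 15.95, 0.5, 0], [1, -2.685, 15.95, 0.5, 0]]]' | python3 steer.py| grep -E 'time|pos|force'
cat > lookw.py <<'E'
from h import *; import cv2
f=rob.grab_frame("wrist"); cam(f,"wrist"); h=cv2.cvtColor(f["pixels"],cv2.COLOR_RGB2HSV)
m=cv2.inRange(h,(22,120,60),(34,255,255)); k,l,s,c=cv2.connectedComponentsWithStats(m)
for i in range(1,k):
    if s[i,4]>150:
        b=s[i]; print(b.tolist(),c[i].round(1),ray("wrist",c[i],.062).round(4),"bbox",ray("wrist",(b[0]+b[2]/2-.5,b[1]+b[3]/2-.5),.062).round(4))
print(rob.observe()["tool_pos"]); go((.507,.347),.099,TRAY[2])
cv2.imwrite("pics/w1.png",cv2.cvtColor(f["pixels"],cv2.COLOR_RGB2BGR))
E
python3 lookw.py; python3 look.py
```

```text
time_s: 30.1
tool_pos: [0.5076, 0.3444, 0.2998]
force: [-0.1, -1.0, 0.5]
grip_force: 0.0
[232, 144, 51, 52, 2083] [257.  169.9] [0.5047 0.3464 0.062 ] bbox [0.5043 0.3463 0.062 ]
[0.50792572 0.34397989 0.30055729]
dxyz [0.0003 0.0032 0.2016] turn -0.0002
top [93, 183, 19, 18, 276] [102.1 191.3] [0.5062 0.3458 0.062 ]
scene [364, 277, 20, 20, 325] [373.7 286.5] [0.5109 0.3511 0.062 ]
[0.5067 0.3495 0.0542] 0.03071526481873284
```

View pics/w1.png

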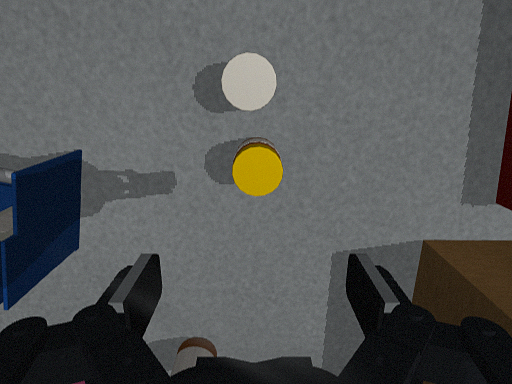

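The yellow-capped jar, at pixel (257,170), sits at (0.505, 0.346). The white-capped jar is well clear of the fingers' line. Descending to grip.

```bash
echo '[[[1, 0.1, 0.1, 1.5, 0], [1, 0.1, 0.1, 3.5, 0], [1, 0.1, 0.1, 5.5, 0], [1, 0.1, 0.1, 7.5, 0], [1, 0.1, 0.1, 9, 0], [1, 0.1, 0.1, 9.75, 0], [1, 0.1, 0.1, 10, 0], [1, 0.1, 0.1, 10, 0], [0, 0.1, 0.1, 10, 0], [0, 0.1, 0.1, 10, 0]]]' | python3 steer.py| grep -E 'time|pos|force|gap'; echo '[[[0, 0, 0, 0, 0], [0, 0, 0, 0, 0], [0, 0, 0, 0, 0], [0, 0, 0, 0, 0]]]' | python3 steer.py| grep -E 'time|pos|force|gap'
echo '[[[0, 0, 0, -0.5, 0], [0, 0, 0, -1.5, 0], [0, 0, 0, -3.5, 0], [0, 0, 0, -6, 0], [0, 0, 0, -8.5, 0], [0, 0, 0, -10, 0], [0, 0, 0, -10, 0]]]' | python3 steer.py | grep -E 'time|pos|force|gap'
python3 -c "
from h import *
go(T(TRAY,(-68.5,45)),.30,TRAY[2])"
```

```text
time_s: 31.25
tool_pos: [0.507, 0.3469, 0.1033]
force: [0.0, -0.4, -1.0]
finger_gap: 0.692
grip_force: 0.0
time_s: 31.65
tool_pos: [0.5071, 0.3469, 0.1034]
force: [0.0, -1.2, 6.9]
finger_gap: 0.593
grip_force: 62.8
time_s: 32.35
tool_pos: [0.5073, 0.3471, 0.308]
force: [0.7, 0.4, -0.5]
finger_gap: 0.592
grip_force: 62.7
dxyz [ 0.1562 -0.6286  0.0052] turn 0.0002
```

```bash
echo '[[[0, 0.5, -1.5, 0, 0], [0, 1, -3.5, 0, 0], [0, 1.5, -5.5, 0, 0], [0, 2, -7.5, 0, 0], [0, 2.5, -9.5, 0, 0], [0, 3, -11.5, 0, 0], [0, 3.5, -13.5, 0, 0], [0, 4, -15.5, 0, 0], [0, 4.5, -17.5, 0, 0], [0, 5, -19.5, 0, 0]]]' | python3 steer.py| grep -E 'time|pos|force|gap'
echo '[[[0, 0.5, -2, 0, 0], [0, 1, -4, 0, 0], [0, 1.5, -6, 0, 0], [0, 2, -8, 0, 0], [0, 2.5, -10, 0, 0], [0, 2.8, -11.5, 0, 0], [0, 2.8, -11.9, 0, 0], [0, 2.8, -11.9, 0, 0]]]' | python3 steer.py| grep -E 'time|pos|force|gap'
python3 -c "
from h import *
go(T(TRAY,(-68.2,45)),.112,TRAY[2])"
```

```text
time_s: 33.35
tool_pos: [0.4464, -0.0532, 0.3009]
force: [1.3, -0.1, -2.1]
finger_gap: 0.595
grip_force: 62.9
time_s: 34.15
tool_pos: [0.4161, -0.2949, 0.3005]
force: [-0.6, -0.2, -2.0]
finger_gap: 0.593
grip_force: 63.0
dxyz [-0.0022  0.      0.1885] turn -0.0017
```

```bash
echo '[[[0, -0.15, 0, 1.5, 0], [0, -0.15, 0, 3.5, 0], [0, -0.15, 0, 5.5, 0], [0, -0.15, 0, 7, 0], [0, -0.15, 0, 8, 0], [0, -0.15, 0, 8.65, 0], [0, -0.15, 0, 9.05, 0], [0, -0.15, 0, 9.3, 0], [0, -0.15, 0, 9.3, 0]]]' | python3 steer.py| grep -E 'time|pos|force|gap'
echo '[[[0, 0, 0, 0.1, 0], [0, 0, 0, 0.2, 0], [0, 0, 0, 0.2, 0]]]' | python3 steer.py| grep -E 'pos|force:'
echo '[[[0, 0, 0, 0.05, 0], [0, 0, 0, 0.075, 0], [0, 0, 0, 0.075, 0]]]' | python3 steer.py| grep -E 'pos|force:'
```

```text
time_s: 35.05
tool_pos: [0.4197, -0.2937, 0.1152]
force: [0.7, -1.9, -1.7]
finger_gap: 0.593
grip_force: 66.6
tool_pos: [0.4194, -0.2939, 0.1111]
force: [0.7, -0.9, -0.8]
grip_force: 66.6
tool_pos: [0.4195, -0.294, 0.1098]
force: [-0.9, 0.5, -1.5]
grip_force: 66.7
```

```bash
echo '[[[0, 0, 0, 0.05, 0], [0, 0, 0, 0.05, 0]]]' | python3 steer.py| grep -E 'pos|force:'; echo '[[[0, 0, 0, 0.05, 0], [0, 0, 0, 0.05, 0]]]' | python3 steer.py| grep -E 'pos|force:'; echo '[[[0, 0, 0, 0.05, 0], [0, 0, 0, 0.05, 0]]]' | python3 steer.py| grep -E 'pos|force:'
```

```text
tool_pos: [0.4196, -0.2941, 0.1092]
force: [-1.9, 1.2, 2.7]
grip_force: 67.3
tool_pos: [0.4197, -0.2941, 0.1091]
force: [-3.1, 4.0, 12.1]
grip_force: 68.4
tool_pos: [0.4197, -0.2941, 0.109]
force: [-6.5, 8.3, 20.6]
grip_force: 69.3
```

On the pocket floor, at exactly the expected height. Release, retreat, then check.

To row units: -0.15 m is -7.5, -0.11 m is -5.5.

```bash
echo '[[[0, 0, 0, -0.15, 0], [0.65, 0, 0, -0.15, 0], [0.75, 0, 0, -0.15, 0], [0.75, 0, 0, -0.15, 0], [0.75, 0, 0, -0.15, 0], [0.75, 0, 0, -1.5, 0], [0.75, 0, 0, -3.5, 0], [0.75, 0, 0, -5.5, 0], [0.75, 0, 0, -7.5, 0], [0.75, 0, 0, -7.5, 0]]]' | python3 steer.py| grep -E 'time|pos|force'
cat > chk.py <<'E'
from h import *; import cv2
f=rob.grab_frame("wrist"); cam(f,"wrist"); h=cv2.cvtColor(f["pixels"],cv2.COLOR_RGB2HSV)
def blob(h,n,lo,hi,z,mn):
    k,l,s,c=cv2.connectedComponentsWithStats(cv2.inRange(h,lo,hi))
    for i in range(1,k):
        if s[i,4]>mn:
            P=ray(n,c[i],z)
            if .35<P[0]<.72 and -.55<P[1]<.55: print(n,s[i].tolist(),P.round(4))
blob(h,"wrist",(22,120,60),(34,255,255),.068,150)
g=rob.grab_frame("scene"); cam(g,"scene"); h=cv2.cvtColor(g["pixels"],cv2.COLOR_RGB2HSV)
print("yellow");blob(h,"scene",(22,120,60),(34,255,255),.068,40)
print("green");blob(h,"scene",(50,100,40),(80,255,255),.02,40)
print("pocket1",T(TRAY,(-68.2,45)))
go((.4303,-.0457),.17,TRAY[2])
E
python3 chk.py
```

```text
time_s: 37.25
tool_pos: [0.4209, -0.2957, 0.2628]
force: [0.4, -1.0, 0.0]
grip_force: 0.0
wrist [224, 152, 62, 61, 2892] [ 0.4199 -0.2974  0.068 ]
yellow
scene [223, 133, 11, 14, 128] [ 0.4253 -0.2912  0.068 ]
green
scene [274, 187, 14, 12, 125] [ 0.4331 -0.0433  0.02  ]
pocket1 [ 0.41816681 -0.29438118]
dxyz [-0.0363  0.2465  0.0872] turn 0.0
```

The jar sits in pocket 1 with its cap at the right height. Now the button.

To row units: -0.02 m is -1, 0.02 m is 1.

```bash
echo '[[[0, -0.25, 2, 0, 0], [0, -0.6, 4, 0, 0], [0, -1, 6.25, 0, 0], [0, -1.35, 8.5, 0, 0], [0, -1.7, 10.5, 0, 0], [0, -1.85, 12, 1, 0], [0, -1.85, 12.325, 2.5, 0], [0, -1.85, 12.325, 4.35, 0], [0, -1.85, 12.325, 6, 0], [0, -1.85, 12.325, 7.25, 0]]]' | python3 steer.py| grep -E 'time|pos|force'
echo '[[[0, 0, 0, 0.3, 0], [0, 0, 0, 0.6, 0], [0, 0, 0, 0.6, 0]]]' | python3 steer.py| grep -E 'time|pos|force:'
echo '[[[0, 0, 0, 0.1, 0], [0, 0, 0, 0.2, 0], [0, 0, 0, 0.2, 0]]]' | python3 steer.py| grep -E 'time|pos|force:'
```

```text
time_s: 38.35
tool_pos: [0.4287, -0.0441, 0.1079]
force: [0.1, 0.9, 0.1]
grip_force: 0.0
time_s: 38.65
tool_pos: [0.4304, -0.0451, 0.0998]
force: [-0.1, 0.3, 0.5]
grip_force: 0.0
time_s: 38.95
tool_pos: [0.4308, -0.0452, 0.0963]
force: [0.4, 0.3, -0.1]
grip_force: 0.0
```

```bash
echo '[[[0, 0, 0, 0.1, 0], [0, 0, 0, 0.2, 0], [0, 0, 0, 0.2, 0]]]' | python3 steer.py| grep -E 'pos|force:'
echo '[[[0, 0, 0, 0.1, 0], [0, 0, 0, 0.15, 0], [0, 0, 0, 0.15, 0]]]' | python3 steer.py| grep -E 'pos|force:'
echo '[[[0, 0, 0, 0.1, 0], [0, 0, 0, 0.1, 0]]]' | python3 steer.py| grep -E 'pos|force:'
```

```text
tool_pos: [0.4309, -0.0452, 0.0921]
force: [1.3, -0.0, 2.3]
grip_force: 1.4
tool_pos: [0.4309, -0.0452, 0.0891]
force: [1.9, -1.3, 4.9]
grip_force: 2.3
tool_pos: [0.431, -0.0452, 0.0884]
force: [-4.5, 0.5, 18.2]
grip_force: 8.9
```

The button is fully down (stiff stop at 18 N). I'll retreat and do a last numeric check.

To row units: -0.15 m is -7.5, -0.1 m is -5.

```bash
echo '[[[0, 0, 0, -1, 0], [0, 0, 0, -3, 0], [0, 0, 0, -5, 0], [0, 0, 0, -7.5, 0], [0, 0, 0, -7.5, 0], [0, 0, 0, -7.5, 0]]]' | python3 steer.py| grep -E 'time|pos|force:'
python3 - <<'E'
from h import *
f=rob.grab_frame("scene"); cam(f,"scene"); im=f["pixels"].astype(int); m=(im[:,:,0]-im[:,:,1]>60)
for y in(-68,0,68):
    for z in(.166,.1,.06):
        a=proj("scene",np.r_[T(TRAY,(65 if z<.16 else 35,y)),z])[0].round().astype(int); print(y,z,m[a[1]-2:a[1]+3,a[0]-2:a[0]+3].mean())
for y in(92,-92):
    a=proj("scene",np.r_[T(RACK,(22,y)),.168])[0].round().astype(int); print("white",im[a[1],a[0]])
E
python3 look.py; python3 chk.py
```

```text
time_s: 40.35
tool_pos: [0.4308, -0.0452, 0.2375]
force: [-0.7, -0.7, -0.4]
grip_force: 0.0
-68 0.166 1.0
-68 0.1 0.36
-68 0.06 0.32
0 0.166 0.0
0 0.1 0.32
0 0.06 0.0
68 0.166 1.0
68 0.1 0.2
68 0.06 0.36
white [180 181 178]
white [181 181 179]
yellow
scene [223, 134, 13, 14, 138] [ 0.4254 -0.2881  0.068 ]
green
scene [274, 187, 14, 12, 125] [ 0.433  -0.0432  0.02  ]
pocket1 [ 0.41816681 -0.29438118]
dxyz [-0.0005 -0.001   0.0654] turn -0.0
```

```bash
python3 -c "
from rig import r
print(r.close_job())"
```

```text
the job is handed in; nothing more can be done
None
```

The job is handed in: both pink cartons stand fully down in slots 0 and 2, the one yellow-capped jar is in pocket 1, and I pressed the green button last; the verdict was not shown.

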